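# Clamp a blank under its drill guide in the bench jig

## Task

Load the bench drilling jig: lay the plain blank flat on the bed between fence and jaw, in line with the bed, and then the guide plate with the four holes squarely on top of it, edges flush. Next flip the safety catch outwards, clear of the clamp lever, and then pull the lever by its black handle bar towards the fence side until it reaches its stop, so that the jaw grips both plates; finish while still holding the lever there, because it springs back. Leave the other things on the bench alone.

Things in the scene. Friction and masses are not known exactly. Their poses are not given: they have to be found in the camera images.
- jig: Drilling jig fixed to the bench. Origin on the bench; the jig frame, meant below too: z up, x from fence to jaw (away from the robot at yaw 0), y to the left. Dark base plate 12 mm thick, x -85..115, y -150..175 mm. Bed at y -85, lever and catch at y 85 mm. A cross shaft (along y at x 95, z 55 mm) joins lever and jaw; the grey blocks reach z 67 mm.
- bed (a point): Centre of the bed's top, 35 mm above the bench; jig axes. The bed is a steel pedestal 125 (x) by 50 mm (y), 23 mm above the base plate. Fence: upright plate 50 mm wide, face at x -48 mm from here, top 27.5 mm above the bed. Open jaw's face at x +48 mm: a 96 mm gap for plates 76 mm long. The sides (y) are open; the plates (56 mm wide) overhang by 3 mm each side.
- jaw: Sprung steel jaw at the bed's +x end, 50 mm wide, from 1.5 to 25.5 mm above the bed. Origin at the middle of its face's lower edge; jig axes. It moves towards the fence (-x) 30 mm per rad of lever, pushes the plates to the fence, grips them from about 0.67 rad of lever on, and presses with up to about 25 N.
- lever (a joint): Clamp lever, 0 to 1.0 rad: two steel arms (12 mm thick, 80 mm apart along y) turning about the cross shaft, with the handle bar 130 mm from it. At 0 (rest) it leans 0.3 rad to +x; pulled towards the fence side (-x) and down it reaches its stop at 1.0, leaning 0.7 rad to -x. Springs back to 0: 2 N at the handle at first, about 10 N at the stop. The closed catch blocks it at about 0.07.
- lever_hinge (a point): Middle of the lever's hinge line, on the cross shaft, at x 95, y 85, z 55 mm in the jig frame. The hinge line runs along jig y; this point's axes turn with the lever.
- handle: Black round handle bar across the top of the lever, diameter 16 mm, 92 mm long along jig y, free of the arms over its middle 68 mm. Origin at its centre; its sleeve turns freely about its own axis. At lever 0 it is about 179 mm above the bench, at 1.0 about 154 mm, 122 mm nearer the fence side.
- catch (a joint): Safety catch, 0 to 2.0 rad. 0 = closed: its leg leans 0.5 rad inwards (-y) and its bar stands on the fence side of the lever's +y arm. It grows as the bar is pushed over outwards (+y). Light (under 1 N); balances at about 0.5, beyond that falls by its own weight to 2.0 (open, lying nearly level outwards).
- catch_bar (a point): Middle of the catch's bar, 65 x 10 x 10 mm, lying along jig x on top of an 18 mm wide leg. Closed, it is at x 68, y 127, z 103 mm in the jig frame (bar x 36..101). The leg is at x 49..67 mm; the bar's fence-side end, x 36..49, overhangs freely. The catch's hinge line runs along jig x at y 153, z 55 mm, 55 mm from here.
- blank: Plain aluminium plate without holes, 76 x 56 x 12 mm (x, y, z), about 0.14 kg. Origin at the centre of its underside, z up, x along its length. It starts lying flat on the bench.
- guide: Steel drill guide plate with four 12 mm holes near its corners, 76 x 56 x 10 mm (x, y, z), about 0.28 kg. Origin at the centre of its underside, z up, x along its length. It starts lying flat on the bench.
- offcut: Bystander: aluminium offcut without holes, longer and narrower, 100 x 40 x 12 mm, flat on the bench. Not to be used.
- screwdriver: Bystander: screwdriver lying on the bench, 190 mm long.
- hammer: Bystander: hammer lying on the bench, 280 mm long.
- spanner: Bystander: steel spanner lying on the bench, 170 mm long.
- tin: Bystander: round tin, diameter 104 mm, 70 mm high.
- glue: Bystander: glue bottle standing, diameter 56 mm, 160 mm high.
- jar: Bystander: closed glass jar, diameter 60 mm, 75 mm high.

How it is judged (in metres and radians):
On the way, in this order (a step that is already met when the one before it is completed fails the run):
1. the blank lies flat on the bed between fence and jaw, in line with it, let go (z of blank in the frame of bed between -0.003 and 0.003 m and y of blank in the frame of bed between -0.01 and 0.01 m and x of blank in the frame of bed between -0.016 and 0.016 m and angle between the x axis of blank and the x axis of jig, either way round below 0.12 rad and angle between blank's own z axis and vertical below 0.06 rad and contact force between the fingers and blank below 0.1 N and linear speed of blank below 0.02 m/s), for 0.2 s.
2. the guide plate lies squarely on the blank, let go, the lever not yet pulled (all of step 1 and horizontal distance between guide and blank below 0.006 m and z of guide in the frame of blank between 0.0095 and 0.0145 m and angle between the x axis of guide and the x axis of blank, either way round below 0.1 rad and angle between guide's own z axis and vertical below 0.06 rad and contact force between the fingers and guide below 0.1 N and linear speed of guide below 0.02 m/s and value of joint lever below 0.12 rad and value of joint catch below 0.4 rad), for 0.2 s.
3. the safety catch is flipped outwards while the lever is still at rest (value of joint catch above 1.2 rad and value of joint lever below 0.12 rad), for 0.2 s.
At the end, for the whole second after the job is handed in: Blank flat on the bed (within 10 mm of the bed's centre line and 16 mm along it, 0.12 rad), guide flat on the blank within 6 mm and 0.10 rad; catch open beyond 1.2 rad; lever held beyond 0.85 rad by the fingers (over 1 N on the handle bar); the jaw presses on both plates with over 1 N each (z of blank in the frame of bed between -0.003 and 0.003 m and y of blank in the frame of bed between -0.01 and 0.01 m and x of blank in the frame of bed between -0.016 and 0.016 m and angle between the x axis of blank and the x axis of jig, either way round below 0.12 rad and angle between each of blank, guide's own z axis and vertical below 0.06 rad and horizontal distance between guide and blank below 0.006 m and z of guide in the frame of blank between 0.0095 and 0.0145 m and angle between the x axis of guide and the x axis of blank, either way round below 0.1 rad and contact force between the fingers and blank below 0.1 N and contact force between the fingers and guide below 0.1 N and value of joint catch above 1.2 rad and value of joint lever above 0.85 rad and contact force between the fingers and handle above 1 N and contact force between jaw and blank above 1 N and contact force between jaw and guide above 1 N); the arm keeps its last pose, push and grip.
It fails at once if the lever is forced past the closed catch (value of joint lever above 0.25 rad and value of joint catch below 0.8 rad).
It fails at once if a bystander is moved by more than 30 mm (distance of any of offcut, screwdriver, hammer, spanner, tin, glue, jar from where it was at the start of the episode above 0.03 m).
It also fails if it takes over 72 s, if anything falls off the work surface, if the arm or the gripper's body presses on something with over 40 N, if the wrist force passes 120 N, or if a joint passes its speed limit or range.

## Robot

A 6-joint arm with a two-finger parallel gripper is mounted at the origin on the work surface. World frame = base frame: x ahead of the robot, y to its left, z up, the work surface at z = 0. Lengths are in mm, angles in rad, forces in N, time in s.
With the tool pointing down it reaches from about 350 to 1000 mm from the base axis. Payload 7.1 kg.
Tool frame: the origin (TCP) lies midway between the tips of the shut fingers; the grasp point (between the pads) lies 19 mm behind it; z points along the fingers, y is the line along which they close (so a half turn about z gives the same grasp; the last joint's range is limited). The gripper opens to 85 mm and grips with 20 to 120 N. Pads are 22 mm wide; open, the fingers measure 114 mm over their backs; the gripper's body (76 mm by 85 mm) begins 54 mm behind the grasp point. The pads swing forward as they close: fully open they stand 13 mm farther back than shut.
Start: joints at [1.116, 0.423, 1.63, -0, 1.089, -0.019], TCP at [263.802, 566.58, 231.319] pointing down, gripper open.
Joint ranges: [-3, 3], [-0.9, 2.11], [0.09, 2.58], [-1.31, 4.45], [0.11, 2.69], [-2.54, 2.54]. Speed limits (rad/s): [2.39, 2.39, 3.01, 3.14, 3.14, 3.14].

## Interface

Orientations are given as a unit quaternion [x, y, z, w].
In Python, from plant import r gives the robot as it stands.
- The arm moves only by the tool shift_gripper, called in YAML: its name, and indented under it one key for each argument. Schema: {"type":"object","properties":{"segments":{"type":"array","items":{"type":"array","items":{"type":"array","items":{"type":"number"},"minItems":6,"maxItems":6},"minItems":1,"maxItems":20},"minItems":1,"maxItems":1},"jaw":{"type":"number"},"squeeze":{"type":"number"},"only":{"type":"string"},"quiet":{"type":"boolean"},"lines":{"type":"string"}},"required":["segments"],"additionalProperties":false}. segments is a list that holds a single list of rows (three levels of brackets), with 1 to 20 rows, each of 6 numbers: dx, dy, dz in mm, then a rotation vector rx, ry, rz in rad; each row shifts and turns the commanded pose from where the row before left it, along the tool's axes as they then stand; what a row does not reach is not made up. A row lasts 1/12 s, in which the tool goes at most 41.7 mm and 0.125 rad, less where a joint would pass 70% of its speed; a pose out of reach is approached as far as the arm can. jaw is the finger opening in mm, set as the call begins (left out keeps the last). The fingers move at their own pace and stop on an object; squeeze is the grip in N (left out, the last holds). Time passes only in rows, so rows that do not move let the fingers close. The tool returns the time, the measured TCP pose, the force, the opening and the grip force at its end. only (a regular expression) keeps the lines of the reply that match it, lines (a string "A,B") keeps lines A to B, and quiet returns only ok. Input that does not fit is refused with a message, and nothing moves.
- r.sense(): the state, without advancing time (a new reading comes with each control period).
- r.grab_frame(name): name is "scene" or "top" or "wrist"; returns a dict with "color" (420x560x3 uint8, red, green, blue), "intrinsics" (3x3 intrinsics, pixels), "R" (3x3) and "t" (3): a world point X has camera coordinates R X + t. Camera axes: x right, y down, z forward; pixel columns grow to the right and rows downward; lengths in mm; the calibration is good to about 2 mm. A picture is of the moment at which its call begins. There is no depth.
- r.job_done(): hands the job in; it is judged then, once.
The state is a dict: "time_s": time; "joint_pos": joint angles; "joint_vel": joint speeds; "tau": joint torques, N m; "eef_pos": TCP position; "tool_rot": TCP orientation; "force": force on the tool from outside, world axes, zero at the start; "ft_torque": the same for the moment, N m; "width": finger opening in mm; "gripper_force": force on a finger pad.
Only numpy, scipy, OpenCV 4.12 (cv2) and the standard library are available. Lean on these libraries where they do the work, as an engineer would, in place of code of your own. Each camera call takes 0.05 s, during which the arm holds its last target. There are 200 camera calls.

## Working session

There is one attempt and no reset: what is moved stays moved. The work goes in short steps, Python scripts to look and compute and a tool call to move; the robot and the scene stay as the last step left them, time stands still between calls to the robot, and variables do not carry over. Pictures are saved under pics/ and viewed, at most 10 in all, crops included, and the job is handed in when it is done.

```bash
ls; mkdir -p pics; cat > h.py <<'E'
import numpy as np, cv2
from plant import r
from scipy.spatial.transform import Rotation as Ro
def ray(f,u,v):
    K,R,t=[np.array(f[k]) for k in("intrinsics","R","t")]
    return -R.T@t, R.T@np.linalg.inv(K)@np.array([u,v,1.])
def onz(f,u,v,z):
    c,d=ray(f,u,v); return c+d*(z-c[2])/d[2]
def proj(f,X):
    K,R,t=[np.array(f[k]) for k in("intrinsics","R","t")]
    p=K@(R@np.array(X,float)+t); return p[:2]/p[2]
def snap(n,fn):
    f=r.grab_frame(n); cv2.imwrite('pics/'+fn,np.array(f['color'])[:,:,::-1]); return f
E
python3 - <<'E'
from h import *
for n in("scene","top"):
    f=snap(n,n+"0.png"); c,d=ray(f,280,210); print(n,c.round(),d.round(2),np.array(f['intrinsics'])[0,0])
import pickle
s=r.sense();print(s['tool_rot'],s['eef_pos'],s['width'])
E
```

```text
pics
plant.py
scene [1403.  221. 1528.] [-0.52 -0.17 -0.84] 546.7091000336351
top [ 401.  -42. 1375.] [ 0.12 -0.02 -0.99] 380.5611201390958
[ 2.16199454e-01  9.76348940e-01 -7.14515170e-04 -1.83655259e-04] [263.58305793 566.11684323 230.58034682] 85.45788969316581
```

View pics/top0.png

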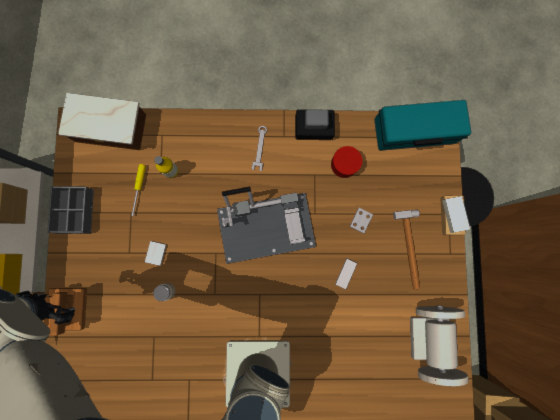

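View pics/scene0.png

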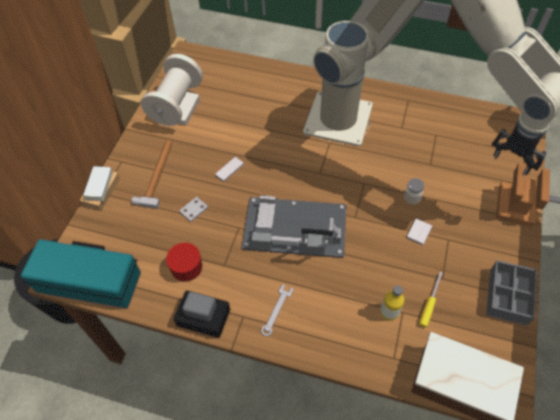

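Top view: jig base about (266,228) with corners near (219,210),(306,194),(316,246),(228,262); the blank is at (156,253), the guide (4 holes) at (361,220), the offcut at (346,273), the jar at (163,292). The scene view agrees, with blank (419,231) and guide (194,208).

```bash
cat > m.py <<'E'
from h import *
def plate(f,uv,z,win=22):
    im=np.array(f['color']).astype(np.uint8); u,v=uv
    c=im[v-win:v+win,u-win:u+win]; s=8
    c=cv2.resize(c,None,fx=s,fy=s,interpolation=cv2.INTER_CUBIC)
    h=cv2.cvtColor(c,cv2.COLOR_RGB2HSV); m=((h[...,1]<75)&(h[...,2]>110)).astype(np.uint8)
    cs,_=cv2.findContours(m,cv2.RETR_EXTERNAL,cv2.CHAIN_APPROX_NONE)
    k=max(cs,key=cv2.contourArea)[:,0]
    p=np.array([onz(f,(x+.5)/s-.5+u-win,(y+.5)/s-.5+v-win,z)[:2] for x,y in k],np.float32)
    (cx,cy),(w,hh),a=cv2.minAreaRect(p)
    if w<hh: a-=90
    return np.round([cx,cy,max(w,hh),min(w,hh),np.radians(a)],3)
if __name__=="__main__":
    T=r.grab_frame("top");S=r.grab_frame("scene")
    print("blank",plate(T,(156,253),12),plate(S,(419,231),12))
    print("guide",plate(T,(361,220),10),plate(S,(194,208),10))
    print("offcut",plate(T,(346,273),12))
    out=[]
    for f,(u0,u1,v0,v1),s in((T,(210,325,180,270),6),(S,(235,355,190,265),6)):
        c=np.array(f['color'])[v0:v1,u0:u1,::-1]
        out.append(cv2.resize(c,(720,int(720*c.shape[0]/c.shape[1])),interpolation=cv2.INTER_CUBIC))
    for i,o in enumerate(out): cv2.imwrite(f'pics/jig{i}.png',o)
E
python3 m.py
```

```text
blank [ 4.13378e+02  3.67561e+02  7.90600e+01  5.91210e+01 -2.24000e-01] [ 4.14640e+02  3.67636e+02  8.83610e+01  6.29840e+01 -2.11000e-01]
guide [ 5.33433e+02 -3.68615e+02  7.89200e+01  5.91470e+01 -4.62000e-01] [ 5.35018e+02 -3.66030e+02  8.31950e+01  6.57500e+01 -4.50000e-01]
offcut [ 342.498 -309.829  102.406   43.563   -0.433]
```

View pics/jig0.png

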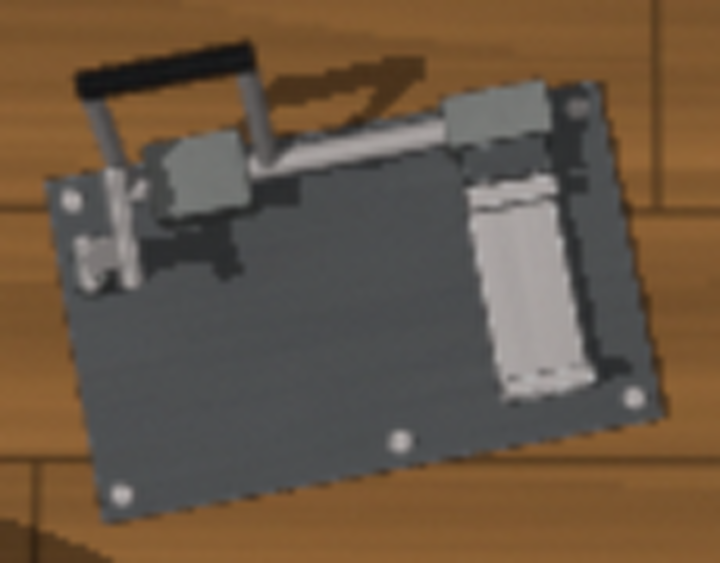

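View pics/jig1.png

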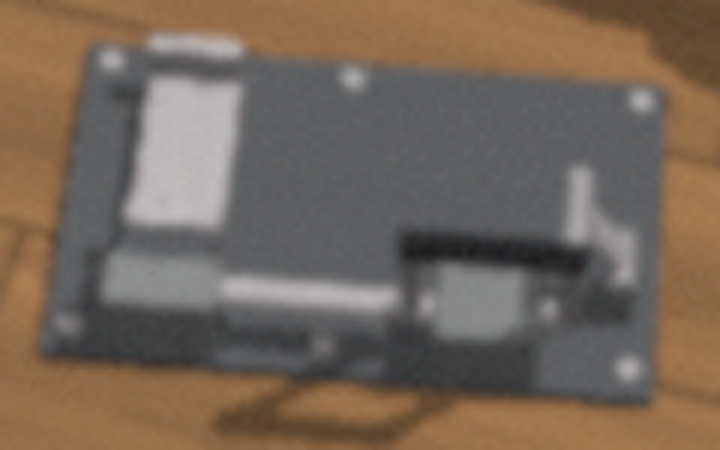

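The crops show the jig's four base corners. In the top crop they are TL(48,180), TR(600,83), BR(664,418) and BL(103,522). In the scene crop they are (95,45), (665,88), (652,405) and (42,357). The bed is the light strip at (530,290) in the top crop.

```bash
cat > jig.py <<'E'
from h import *
from scipy.optimize import least_squares
T=r.grab_frame("top");S=r.grab_frame("scene")
J=np.array([[115,175],[115,-150],[-85,-150],[-85,175]],float)
def fit(f,px,s,o):
    W=np.array([onz(f,(x+.5)/s-.5+o[0],(y+.5)/s-.5+o[1],12)[:2] for x,y in px])
    a=J-J.mean(0);b=W-W.mean(0)
    th=np.arctan2((a[:,0]*b[:,1]-a[:,1]*b[:,0]).sum(),(a*b).sum())
    c,q=np.cos(th),np.sin(th);R=np.array([[c,-q],[q,c]]);t=W.mean(0)-R@J.mean(0)
    print(th.round(4),t.round(1),(W-(J@R.T+t)).round(1).tolist()); return th,t
fit(T,[(48,180),(600,83),(664,418),(103,522)],720/115,(210,180))
fit(S,[(652,405),(42,357),(95,45),(665,88)],6,(235,190))
E
python3 jig.py
```

```text
0.1822 [492.7 -41.1] [[-1.0, -1.2], [-1.5, 0.3], [1.5, 1.1], [1.0, -0.1]]
0.1892 [496.  -36.9] [[0.1, -2.1], [0.2, 1.6], [-0.7, 3.1], [0.4, -2.6]]
```

```bash
cat > to.py <<'E'
# usage: to.py x y z yaw  -> delta in present tool axes (translation), rot about tool z afterwards
import sys
from h import *
x,y,z,a=map(float,sys.argv[1:5]); s=r.sense(); R=Ro.from_quat(s['tool_rot'])
Rt=Ro.from_euler('z',a)*Ro.from_quat([1,0,0,0])
d=Rt.as_matrix()[:,1]
rv=(R.inv()*Rt).as_rotvec()
if abs(rv[2])>1.6: rv=(R.inv()*Ro.from_euler('z',a+np.pi)*Ro.from_quat([1,0,0,0])).as_rotvec()
dp=np.array([x,y,z])-s['eef_pos']
print('t',round(float(s['time_s']),2),'pos',np.round(s['eef_pos'],1),'d(now)',R.inv().apply(dp).round(1),'rot',rv.round(3),'w',round(float(s['width']),1))
E
python3 to.py 414 367.6 170 -0.218
```

```text
t 0.3 pos [263.7 566.4 231. ] d(now) [-220.1 -116.7   61.1] rot [-0.001 -0.    -0.218] w 85.8
```
shift_gripper:
  segments:
    - [[-31.5,-16.7,8.7,0,0,0],[-31.5,-16.7,8.7,0,0,0],[-31.5,-16.7,8.7,0,0,0],[-31.5,-16.7,8.7,0,0,0],[-31.5,-16.7,8.7,0,0,0],[-31.5,-16.7,8.7,0,0,0],[-31.5,-16.7,8.7,0,0,0],[0,0,0,0,0,-0.109],[0,0,0,0,0,-0.109],[0,0,0,0,0,0],[0,0,0,0,0,0],[0,0,0,0,0,0]]

```text
time_s: 1.3
eef_pos: [414.2, 367.8, 170.5]
tool_rot: [0.11, 0.994, 0.0, 0.0]
force: [-0.2, 1.0, -0.3]
width: 85.4
gripper_force: 0.0
```

```bash
python3 to.py 414 367.6 170 -0.218; python3 - <<'E'
from h import *
f=snap("wrist","w1.png"); print(proj(f,[414,367.6,12]))
print(ray(f,280,210))
E
```

```text
t 1.3 pos [414.2 367.8 170.5] d(now) [ 0.2 -0.3  0.5] rot [ 0.     0.    -0.002] w 85.4
[277.80395797 192.14837887]
(array([343.93713482, 383.63669729, 313.95867184]), array([ 0.2813657 , -0.0569215 , -0.95792748]))
```

View pics/w1.png

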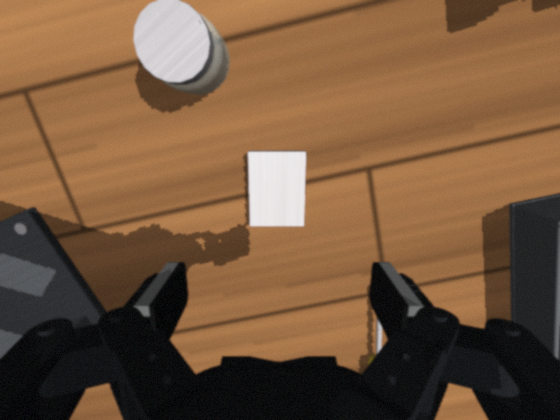

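Wrist view: the blank is centred at about (277,189) and upright in the image, with the jar at (178,45). I'll measure it.

```bash
sed -i 's/    T=r.grab_frame/    import sys; f=r.grab_frame("wrist")\n    print(plate(f,(int(sys.argv[1]),int(sys.argv[2])),float(sys.argv[3]),int(sys.argv[4]))); sys.exit()\n    T=r.grab_frame/' m.py; python3 m.py 277 189 12 55
```

```text
[ 4.11234e+02  3.66703e+02  7.77960e+01  5.81170e+01 -2.23000e-01]
```

```bash
python3 to.py 411.8 367 0 -0.223
```

```text
t 1.4 pos [414.1 367.9 170.5] d(now) [  2.1  -1.5 170.5] rot [0.    0.    0.004] w 85.2
```

shift_gripper:
  segments:
    - [[2,1.2,30,0,0,-0.005],[0,0,35,0,0,0],[0,0,35,0,0,0],[0,0,35,0,0,0],[0,0,25,0,0,0],[0,0,10,0,0,0],[0,0,0,0,0,0],[0,0,0,0,0,0],[0,0,0,0,0,0]]

```text
time_s: 2.15
eef_pos: [413.5, 370.1, 2.0]
tool_rot: [0.106, 0.994, 0.001, 0.001]
force: [0.2, 0.0, -0.1]
width: 85.2
gripper_force: 0.0
```

```bash
python3 to.py 411.8 367 0 -0.223
```

```text
t 2.15 pos [413.5 370.1   2. ] d(now) [ 1.1 -3.4  2. ] rot [0.002 0.002 0.01 ] w 85.2
```

shift_gripper:
  segments:
    - [[1.1,-3.4,2.2,0,0,0.01],[0,0,0,0,0,0],[0,0,0,0,0,0]]

```text
time_s: 2.4
eef_pos: [411.2, 366.2, -0.8]
tool_rot: [0.111, 0.994, 0.0, 0.0]
force: [0.2, 0.4, -1.0]
width: 85.6
gripper_force: 0.0
```

```bash
python3 to.py 411.8 367 0 -0.223
```

```text
t 2.4 pos [411.2 366.2  -0.8] d(now) [-0.4  0.9 -0.8] rot [ 0.001  0.001 -0.   ] w 85.6
```

shift_gripper:
  segments:
    - [[0,0,0,0,0,0],[0,0,0,0,0,0],[0,0,0,0,0,0],[0,0,0,0,0,0],[0,0,0,0,0,0],[0,0,0,0,0,0],[0,0,0,0,0,0],[0,0,0,0,0,0],[0,0,0,0,0,0],[0,0,0,0,0,0]]
  jaw: 0
  squeeze: 40

```text
time_s: 3.23
eef_pos: [411.1, 366.2, -1.3]
tool_rot: [0.111, 0.994, 0.0, 0.0]
force: [-1.6, -1.7, 6.7]
width: 54.8
gripper_force: 41.9
```

shift_gripper:
  segments:
    - [[0,0,-20,0,0,0],[0,0,-38,0,0,0],[0,0,-38,0,0,0],[0,0,-38,0,0,0],[0,0,-38,0,0,0],[0,0,-28,0,0,0],[0,0,0,0,0,-0.102],[0,0,0,0,0,-0.102],[0,0,0,0,0,-0.102],[0,0,0,0,0,-0.102],[0,0,0,0,0,0],[0,0,0,0,0,0]]

```text
time_s: 4.23
eef_pos: [410.7, 365.9, 198.0]
tool_rot: [-0.091, 0.996, -0.0, -0.0]
force: [-0.3, 0.2, -1.8]
width: 54.6
gripper_force: 44.0
```

```bash
python3 to.py 411 -141 200 0.184
```

```text
t 4.23 pos [410.7 365.9 198. ] d(now) [  91.5 -498.5   -1.8] rot [-0.    -0.    -0.002] w 54.6
```

shift_gripper:
  segments:
    - [[4,-22,0,0,0,0],[7,-38,0,0,0,0],[7,-38,0,0,0,0],[7,-38,0,0,0,0],[7,-38,0,0,0,0],[7,-38,0,0,0,0],[7,-38,0,0,0,0],[7,-38,0,0,0,0],[7,-38,0,0,0,0],[7,-38,0,0,0,0],[7,-38,0,0,0,0],[7,-38,0,0,0,0],[7,-38,0,0,0,0],[3.5,-20,0,0,0,0],[0,0,0,0,0,0],[0,0,0,0,0,0],[0,0,0,0,0,0]]

```text
time_s: 5.65
eef_pos: [412.3, -140.0, 198.0]
tool_rot: [-0.091, 0.996, 0.0, -0.0]
force: [0.2, 0.0, -1.7]
width: 54.4
gripper_force: 44.0
```

```bash
python3 to.py 411 -141 200 0.184; python3 - <<'E'
from h import *
f=snap("wrist","w2.png"); print(proj(f,[509.5,-123.1,35]))
E
```

```text
t 5.65 pos [ 412.3 -140.   198. ] d(now) [ 1.4 -0.8 -2. ] rot [ 0.001 -0.001 -0.001] w 54.4
[277.30083749 278.63653659]
```

View pics/w2.png

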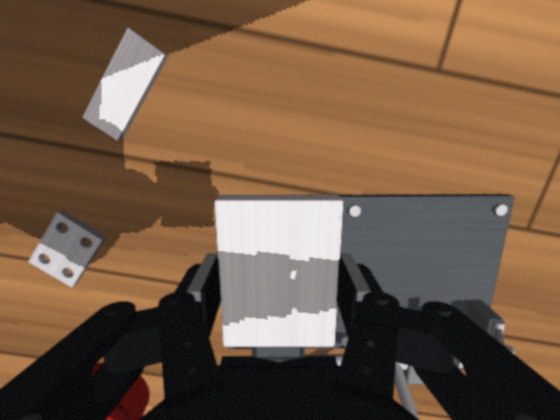

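Wrist view: the held blank fills (215–345,200–345) and hides the bed. Image up is towards the robot, and the jig's corner is at (512,196). Moving 215 mm farther out should bring the bed into the open part of the image.

shift_gripper:
  segments:
    - [[-25,0,-2,0,0,0],[-38,0,0,0,0,0],[-38,0,0,0,0,0],[-38,0,0,0,0,0],[-38,0,0,0,0,0],[-38,0,0,0,0,0],[0,0,0,0,0,0],[0,0,0,0,0,0],[0,0,0,0,0,0]]

```text
time_s: 6.45
eef_pos: [623.1, -99.2, 199.4]
tool_rot: [-0.093, 0.996, 0.0, -0.001]
force: [-0.3, 0.5, -0.8]
width: 54.9
gripper_force: 44.0
```

```bash
python3 - <<'E'
from h import *
f=snap("wrist","w3.png"); print(proj(f,[509.5,-123.1,35]),r.sense()['eef_pos'])
c,s=np.cos(.184),np.sin(.184)
np.save('w3.npy',f,allow_pickle=True)
for dx in(-48,48,-62.5,62.5):
  for dy in (-25,25): print(dx,dy,proj(f,[509.5+c*dx-s*dy,-123.1+s*dx+c*dy,35]).round())
E
```

```text
[275.51918112  66.9358289 ] [622.66616918 -99.63096925 199.63685328]
-48 -25 [247.   7.]
-48 25 [304.   7.]
48 -25 [249. 122.]
48 25 [302. 122.]
-62.5 -25 [246. -13.]
-62.5 25 [305. -13.]
62.5 -25 [250. 137.]
62.5 25 [301. 137.]
```

View pics/w3.png

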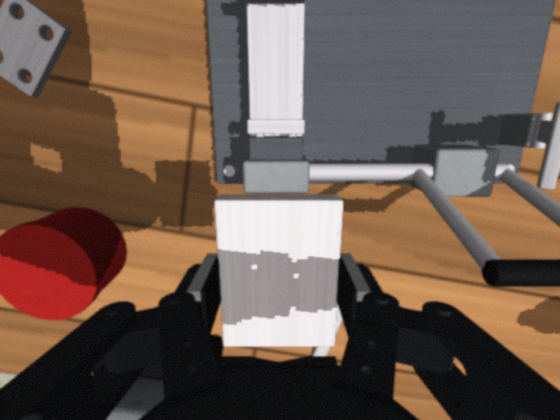

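Wrist view: the bed strip spans columns 248–304, which matches the prediction. Its fence end is at row ~4, the jaw strip at rows 120–136, and the base corner at about (217,184).

```bash
python3 - <<'E'
from h import *
f=np.load('w3.npy',allow_pickle=True).item()
c,s=np.cos(.184),np.sin(.184)
P=lambda x,y,z:proj(f,[494+c*x-s*y,-39.5+s*x+c*y,z]).round(1)
print('base',P(115,-150,12),P(-85,-150,12),'jawtop',P(48,-110,60.5),P(48,-60,60.5),'jawlow',P(48,-85,36.5),'shaft',P(95,40,55),'bed',P(-48,-85,35))
g=np.array(f['color']).astype(int)
for r_ in(20,60,100): 
    row=g[r_,200:340].sum(1); d=np.diff(row); print(r_,[(200+i,int(d[i])) for i in np.argsort(-abs(d))[:5]])
col=g[:200,262].sum(1); d=np.diff(col); print([(int(i),int(d[i])) for i in np.argsort(-abs(d))[:8]])
col=g[:200,225].sum(1); d=np.diff(col); print([(int(i),int(d[i])) for i in np.argsort(-abs(d))[:4]])
# bed edge angle: left/right edges in world
for rr,uu in((20,248),(110,250)): print(onz(f,uu,rr,35).round(1))
E
```

```text
base [215.9 185.4] [203.8 -31.6] jawtop [246.8 122.1] [303.9 122.2] jawlow [275.5 121.8] shaft [408.9 174.5] bed [275.5   6.7]
20 [(np.int64(246), 179), (np.int64(247), 168), (np.int64(303), -150), (np.int64(304), -106), (np.int64(245), 90)]
60 [(np.int64(247), 185), (np.int64(248), 169), (np.int64(303), -136), (np.int64(302), -120), (np.int64(246), 72)]
100 [(np.int64(248), 200), (np.int64(249), 170), (np.int64(302), -150), (np.int64(303), -116), (np.int64(301), -86)]
[(136, -161), (3, 121), (4, 115), (5, 113), (161, 84), (2, 84), (160, 78), (137, -76)]
[(173, -100), (172, -98), (169, 86), (198, 84)]
[ 476.8 -153.7   35. ]
[ 550.7 -140.    35. ]
```

```bash
python3 - <<'E'
from h import *
f=np.load('w3.npy',allow_pickle=True).item()
e=np.array([622.67,-99.63]);z=199.6+13.3
for p in((217,201),(342,201),(333,347),(223,347)):
    d=onz(f,*p,z)[:2]-e; c,s=np.cos(.187),np.sin(.187); print((c*d[0]+s*d[1]).round(1),(-s*d[0]+c*d[1]).round(1))
E
python3 to.py 508 -123.4 90 0.184
```

```text
-36.6 -26.3
-36.6 27.9
39.3 27.7
39.2 -27.5
t 6.5 pos [622.7 -99.6 199.6] d(now) [116.9  -2.2 109.9] rot [ 0.001 -0.002  0.002] w 54.5
```

shift_gripper:
  segments:
    - [[38,-0.7,0,0,0,0],[40,-0.7,0,0,0,0],[40,-0.7,0,0,0,0],[0,0,35,0,0,0],[0,0,38,0,0,0],[0,0,37,0,0,0],[0,0,0,0,0,0],[0,0,0,0,0,0],[0,0,0,0,0,0],[0,0,0,0,0,0]]

```text
time_s: 7.33
eef_pos: [509.9, -124.9, 92.6]
tool_rot: [-0.092, 0.996, -0.001, 0.002]
force: [0.3, 0.5, -1.3]
width: 54.9
gripper_force: 43.9
```

```bash
python3 to.py 506.7 -123.7 34.5 0.184
```

```text
t 7.33 pos [ 509.9 -124.9   92.6] d(now) [ 3.1  1.8 58.1] rot [-0.002  0.004  0.001] w 54.9
```

shift_gripper:
  segments:
    - [[3.1,1.8,15,0,0.004,0],[0,0,20,0,0,0],[0,0,15,0,0,0],[0,0,5,0,0,0],[0,0,0,0,0,0],[0,0,0,0,0,0],[0,0,0,0,0,0]]

```text
time_s: 7.92
eef_pos: [506.0, -123.6, 36.7]
tool_rot: [-0.092, 0.996, -0.001, -0.001]
force: [0.2, 0.3, -1.1]
width: 54.7
gripper_force: 43.9
```

```bash
python3 to.py 506.7 -123.7 34.5 0.184
```

```text
t 7.92 pos [ 506.  -123.6   36.7] d(now) [-0.7 -0.2  2.2] rot [-0.001 -0.002  0.001] w 54.7
```

shift_gripper:
  segments:
    - [[-0.7,-0.2,2,0,0,0],[0,0,0.8,0,0,0],[0,0,0,0,0,0],[0,0,0,0,0,0]]

```text
time_s: 8.25
eef_pos: [506.6, -123.7, 33.8]
tool_rot: [-0.092, 0.996, -0.001, -0.001]
force: [-1.9, -0.2, 9.6]
width: 54.8
gripper_force: 45.0
```

```bash
python3 to.py 506.7 -123.7 34.5 0.184
```

```text
t 8.25 pos [ 506.6 -123.7   33.8] d(now) [-0.1 -0.1 -0.7] rot [-0.001 -0.002  0.001] w 54.8
```

shift_gripper:
  segments:
    - [[0,0,0,0,0,0],[0,0,0,0,0,0],[0,0,0,0,0,0],[0,0,0,0,0,0],[0,0,0,0,0,0],[0,0,0,0,0,0]]
  jaw: 85

```text
time_s: 8.75
eef_pos: [505.5, -123.4, 32.3]
tool_rot: [-0.092, 0.996, -0.0, -0.002]
force: [1.0, -0.2, 0.4]
width: 84.9
gripper_force: 0.0
```

shift_gripper:
  segments:
    - [[0,0,-20,0,0,0],[0,0,-35,0,0,0],[0,0,-38,0,0,0],[0,0,-38,0,0,0],[0,0,-30,0,0,0],[-38,0,0,0,0,0],[-38,0,0,0,0,0],[-20,0,0,0,0,0],[0,0,0,0,0,0],[0,0,0,0,0,0],[0,0,0,0,0,0]]

```text
time_s: 9.67
eef_pos: [599.3, -105.5, 192.3]
tool_rot: [-0.093, 0.996, 0.0, -0.003]
force: [-0.8, -0.1, -0.5]
width: 84.9
gripper_force: 0.0
```

```bash
python3 m.py 280 70 47 68
```

```text
[ 5.03580e+02 -1.23647e+02  8.46470e+01  5.85830e+01  1.85000e-01]
```

```bash
python3 - <<'E'
from h import *
f=snap("wrist","w4.png"); np.save('w4.npy',f,allow_pickle=True)
c,s=np.cos(.184),np.sin(.184)
P=lambda x,y,z:proj(f,[508+c*x-s*y,-123.4+s*x+c*y,z]).round(1)
print('plate',P(-38,0,47),P(38,0,47),P(0,-28,47),P(0,28,47),'fence',P(-48,0,62.5),'jaw',P(48,0,60.5))
g=np.array(f['color']).astype(int); v=int(P(0,0,47)[1]); u=int(P(0,0,47)[0])
print(u,v,[int(x) for x in g[:150:2,u].sum(1)])
row=g[v,200:350].sum(1);d=np.diff(row);print([(200+int(i),int(d[i])) for i in np.argsort(-abs(d))[:8]])
E
```

```text
plate [277.4  45.1] [277.4 137.7] [245.4  93.2] [309.4  93.2] fence [277.3  26.4] jaw [277.4 150.3]
277 93 [311, 311, 308, 305, 301, 404, 645, 684, 681, 684, 689, 683, 574, 231, 160, 163, 154, 303, 593, 677, 675, 678, 702, 732, 730, 733, 730, 733, 732, 732, 733, 731, 732, 730, 728, 731, 732, 729, 733, 731, 729, 728, 729, 729, 729, 729, 726, 725, 729, 728, 724, 727, 724, 727, 727, 727, 727, 727, 724, 728, 727, 724, 726, 726, 726, 724, 724, 721, 692, 684, 686, 687, 688, 661, 408]
[(245, 211), (309, -187), (244, 167), (310, -150), (246, 97), (243, 61), (308, -60), (231, -58)]
```

```bash
python3 to.py 534 -367.5 170 -0.457
```

```text
t 9.77 pos [ 599.2 -105.7  192.6] d(now) [ 112.  -245.4   23.1] rot [-0.001 -0.006  0.642] w 84.9
```

shift_gripper:
  segments:
    - [[16,-35,3.3,0,0,0],[16,-35,3.3,0,0,0],[16,-35,3.3,0,0,0],[16,-35,3.3,0,0,0],[16,-35,3.3,0,0,0],[16,-35,3.3,0,0,0],[16,-35,3.3,0,0,0],[0,0,0,0,0,0.107],[0,0,0,0,0,0.107],[0,0,0,0,0,0.107],[0,0,0,0,0,0.107],[0,0,0,0,0,0.107],[0,0,0,0,0,0.107],[0,0,0,0,0,0],[0,0,0,0,0,0],[0,0,0,0,0,0]]

```text
time_s: 11.1
eef_pos: [535.0, -367.0, 170.4]
tool_rot: [0.225, 0.974, -0.001, -0.002]
force: [-0.3, -0.8, 0.1]
width: 85.0
gripper_force: 0.0
```

```bash
python3 to.py 534 -367.5 170 -0.457; python3 m.py 277 189 10 55
```

```text
t 11.1 pos [ 535.  -367.   170.4] d(now) [ 0.7 -0.9  0.4] rot [-0.002 -0.003  0.003] w 85.0
[ 5.31931e+02 -3.69349e+02  7.82950e+01  5.82930e+01 -4.62000e-01]
```

```bash
python3 to.py 532.5 -369 -1.5 -0.461
```

```text
t 11.15 pos [ 535.1 -367.1  170.5] d(now) [  0.9  -2.5 172. ] rot [-0.002 -0.003  0.007] w 85.0
```

shift_gripper:
  segments:
    - [[0,0,30,-0.002,-0.003,0.004],[0,0,35,0,0,0],[0,0,35,0,0,0],[0,0,35,0,0,0],[0,0,25,0,0,0],[0,0,5,0,0,0],[0,0,0,0,0,0],[0,0,0,0,0,0],[0,0,0,0,0,0]]

```text
time_s: 11.9
eef_pos: [536.6, -368.0, 7.5]
tool_rot: [0.228, 0.974, -0.001, 0.001]
force: [-0.5, -0.7, 0.7]
width: 84.8
gripper_force: 0.0
```

```bash
python3 to.py 532.5 -369 -1.5 -0.461
```

```text
t 11.9 pos [ 536.6 -368.     7.5] d(now) [ 3.3 -2.7  9. ] rot [-0.001  0.003  0.001] w 84.8
```

shift_gripper:
  segments:
    - [[3.2,-2.7,8.5,0,0.002,0],[0,0,0,0,0,0],[0,0,0,0,0,0]]

```text
time_s: 12.15
eef_pos: [531.0, -368.2, -2.7]
tool_rot: [0.228, 0.974, 0.0, -0.001]
force: [0.1, 0.7, 0.7]
width: 85.2
gripper_force: 0.0
```

```bash
python3 to.py 532.5 -369 -1.5 -0.461
```

```text
t 12.15 pos [ 531.  -368.2   -2.7] d(now) [-1.7 -0.  -1.2] rot [-0.    -0.002  0.   ] w 85.2
```

shift_gripper:
  segments:
    - [[0,0,0,0,0,0],[0,0,0,0,0,0],[0,0,0,0,0,0],[0,0,0,0,0,0],[0,0,0,0,0,0],[0,0,0,0,0,0],[0,0,0,0,0,0],[0,0,0,0,0,0],[0,0,0,0,0,0],[0,0,0,0,0,0]]
  jaw: 0
  squeeze: 50

```text
time_s: 12.98
eef_pos: [531.6, -368.3, -2.4]
tool_rot: [0.228, 0.974, -0.0, -0.001]
force: [-1.3, 0.7, 5.5]
width: 54.2
gripper_force: 53.1
```

```bash
python3 to.py 532.5 -369 -1.5 -0.461
```

```text
t 12.98 pos [ 531.6 -368.3   -2.4] d(now) [-1.1 -0.2 -0.9] rot [-0.001 -0.001  0.   ] w 54.2
```

shift_gripper:
  segments:
    - [[0,0,-20,0,0,0],[0,0,-38,0,0,0],[0,0,-38,0,0,0],[0,0,-38,0,0,0],[0,0,-38,0,0,0],[0,0,-28,0,0,0],[0,0,0,0,0,-0.107],[0,0,0,0,0,-0.107],[0,0,0,0,0,-0.107],[0,0,0,0,0,-0.107],[0,0,0,0,0,-0.107],[0,0,0,0,0,-0.107],[0,0,0,0,0,0],[0,0,0,0,0,0],[0,0,0,0,0,0]]

```text
time_s: 14.23
eef_pos: [531.4, -368.0, 196.5]
tool_rot: [-0.089, 0.996, 0.001, -0.001]
force: [-1.0, 0.1, -3.1]
width: 54.2
gripper_force: 55.5
```

```bash
python3 to.py 622 -101 198 0.184
```

```text
t 14.23 pos [ 531.4 -368.   196.5] d(now) [-136.5  246.7   -1.5] rot [ 0.002 -0.003 -0.006] w 54.2
```

shift_gripper:
  segments:
    - [[-17,31,0,0.002,-0.003,-0.006],[-17,31,0,0,0,0],[-17,31,0,0,0,0],[-17,31,0,0,0,0],[-17,31,0,0,0,0],[-17,31,0,0,0,0],[-17,31,0,0,0,0],[-16,29,0,0,0,0],[0,0,0,0,0,0],[0,0,0,0,0,0],[0,0,0,0,0,0]]

```text
time_s: 15.15
eef_pos: [618.5, -101.6, 196.6]
tool_rot: [-0.093, 0.996, -0.001, 0.0]
force: [-0.4, -0.0, -3.4]
width: 54.4
gripper_force: 55.5
```

```bash
python3 to.py 622 -101 198 0.184; python3 - <<'E'
from h import *
f=snap("wrist","w5.png"); np.save('w5.npy',f,allow_pickle=True); s=r.sense()
print(np.array(s['eef_pos']).round(1))
g=np.array(f['color']).astype(int)
for u in(262,276,290): 
  col=g[:380,u].sum(1); d=np.diff(col); print(u,sorted([(int(i),int(d[i])) for i in np.argsort(-abs(d))[:22]]))
E
```

```text
t 15.15 pos [ 618.5 -101.6  196.6] d(now) [-3.6 -0.1 -1.4] rot [-0.001  0.     0.003] w 54.4
[ 618.4 -102.2  196.7]
262 [(7, 92), (8, 106), (9, 112), (10, 113), (112, -101), (125, 88), (141, -171), (142, -118), (166, 108), (167, 75), (195, -120), (199, 96), (200, 154), (201, 119), (251, -111), (252, -87), (314, 87), (315, 101), (347, -89), (357, -93), (358, -124), (359, -96)]
276 [(7, 120), (8, 154), (9, 133), (112, -79), (125, 88), (138, -78), (140, -143), (141, -137), (166, 108), (195, -121), (196, -81), (199, 101), (200, 159), (201, 117), (249, -123), (250, -72), (315, 103), (316, 106), (346, -73), (347, -79), (360, -125), (361, -116)]
290 [(6, 71), (7, 127), (8, 178), (9, 110), (112, -81), (125, 85), (138, -142), (139, -98), (140, -73), (166, 82), (167, 93), (195, -101), (196, -70), (199, 85), (200, 163), (201, 120), (258, -97), (259, -83), (278, -110), (279, -67), (347, -91), (359, -86)]
```

View pics/w5.png

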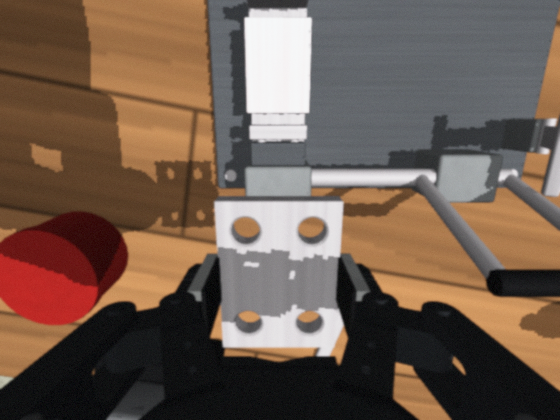

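Wrist view: the blank lies on the bed at rows 17–112, columns 245–310, between fence and jaw. The held guide has four holes and spans rows 200–347, columns 216–342.

```bash
python3 - <<'E'
from h import *
f=np.load('w5.npy',allow_pickle=True).item(); e=np.array([618.4,-102.,196.7])
g=np.array(f['color']).astype(int)
col=g[:40,255].sum(1);print(col[6:24].tolist())
for v in(40,65,95):
  row=g[v,230:330].sum(1);d=np.diff(row);print(v,sorted([(230+int(i),int(d[i])) for i in np.argsort(-abs(d))[:6]]))
c,s=np.cos(.184),np.sin(.184)
def loc(p,z):
    d=onz(f,*p,z)[:2]-e[:2]; return np.round([c*d[0]+s*d[1],-s*d[0]+c*d[1]],1)
print('blank',[loc(p,47) for p in((246.5,17),(309.5,17),(247,112.5),(308.5,112.5))])
zt=e[2]+2.4+10
print('guide',[loc(p,zt) for p in((216,200.5),(342,200.5),(223,347),(334,347))])
E
```

```text
[156, 210, 339, 496, 622, 668, 679, 672, 679, 674, 682, 705, 730, 740, 741, 742, 741, 740]
40 [(230, -59), (243, 163), (244, 214), (245, 115), (310, -195), (311, -155)]
65 [(243, 82), (244, 200), (245, 200), (309, -150), (310, -171), (311, -55)]
95 [(244, 95), (245, 225), (246, 186), (308, -114), (309, -183), (310, -87)]
blank [array([-151.4,  -26.6]), array([-151.5,   25.7]), array([-75.6, -28.2]), array([-75.7,  27.2])]
guide [array([-36.9, -26.9]), array([-37.,  28.]), array([ 40. , -27.6]), array([39.8, 28.6])]
```

shift_gripper:
  segments:
    - [[38,0.5,0,0,0,0.002],[38,0.5,0,0,0,0],[37,0.5,0,0,0,0],[0,0,35,0,0,0],[0,0,38,0,0,0],[0,0,32,0,0,0],[0,0,0,0,0,0],[0,0,0,0,0,0],[0,0,0,0,0,0]]

```text
time_s: 15.95
eef_pos: [508.5, -121.9, 93.0]
tool_rot: [-0.092, 0.996, -0.001, 0.001]
force: [0.0, 0.4, -2.1]
width: 54.3
gripper_force: 56.0
```

```bash
python3 to.py 506 -123.9 44.6 0.184
```

```text
t 15.95 pos [ 508.5 -121.9   93. ] d(now) [ 2.9 -1.4 48.4] rot [-0.002  0.002 -0.   ] w 54.3
```

shift_gripper:
  segments:
    - [[2.9,-1.4,12,-0.002,0.002,0],[0,0,16,0,0,0],[0,0,12,0,0,0],[0,0,4,0,0,0],[0,0,0,0,0,0],[0,0,0,0,0,0],[0,0,0,0,0,0]]

```text
time_s: 16.53
eef_pos: [505.5, -123.0, 48.3]
tool_rot: [-0.093, 0.996, 0.0, 0.0]
force: [-0.1, 0.7, -3.7]
width: 54.1
gripper_force: 55.9
```

```bash
python3 to.py 506 -123.9 44.6 0.184
```

```text
t 16.53 pos [ 505.5 -123.    48.3] d(now) [-0.3 -1.   3.7] rot [0.    0.    0.001] w 54.1
```

shift_gripper:
  segments:
    - [[-0.3,-0.9,2.5,0,0,0],[0,0,1.0,0,0,0],[0,0,0,0,0,0],[0,0,0,0,0,0]]

```text
time_s: 16.87
eef_pos: [505.9, -123.9, 44.6]
tool_rot: [-0.092, 0.996, 0.0, 0.0]
force: [0.9, 0.4, 1.4]
width: 54.2
gripper_force: 56.4
```

```bash
python3 to.py 506 -123.9 44.6 0.184
```

```text
t 16.87 pos [ 505.9 -123.9   44.6] d(now) [-0.1 -0.   0. ] rot [0.    0.    0.001] w 54.2
```

shift_gripper:
  segments:
    - [[0,0,0,0,0,0],[0,0,0,0,0,0],[0,0,0,0,0,0],[0,0,0,0,0,0],[0,0,0,0,0,0],[0,0,0,0,0,0]]
  jaw: 85

```text
time_s: 17.37
eef_pos: [505.4, -123.7, 44.2]
tool_rot: [-0.092, 0.996, 0.0, -0.001]
force: [0.7, 0.5, -0.6]
width: 84.9
gripper_force: 0.0
```

shift_gripper:
  segments:
    - [[0,0,-20,0,0,0],[0,0,-35,0,0,0],[0,0,-38,0,0,0],[0,0,-38,0,0,0],[0,0,-20,0,0,0],[-38,0,0,0,0,0],[-38,0,0,0,0,0],[-20,0,0,0,0,0],[0,0,0,0,0,0],[0,0,0,0,0,0],[0,0,0,0,0,0]]

```text
time_s: 18.28
eef_pos: [598.7, -106.0, 194.4]
tool_rot: [-0.093, 0.996, 0.001, -0.002]
force: [0.3, -0.2, -0.8]
width: 85.0
gripper_force: 0.0
```

```bash
python3 - <<'E'
from h import *
f=snap("wrist","w6.png"); np.save('w6.npy',f,allow_pickle=True)
c,s=np.cos(.184),np.sin(.184)
P=lambda x,y,z:proj(f,[506.5+c*x-s*y,-123.7+s*x+c*y,z])
a=P(-60,-40,47).astype(int);b=P(60,40,47).astype(int);print(a,b,P(-38,-28,47),P(38,28,47),P(-38,-28,57),P(38,28,57))
a=np.maximum(a,0)
im=np.array(f['color'])[a[1]:b[1],a[0]:b[0],::-1]
cv2.imwrite('pics/w6c.png',cv2.resize(im,None,fx=4.5,fy=4.5,interpolation=cv2.INTER_CUBIC));print(im.shape)
E
```

```text
[229  13] [320 160] [244.42323001  43.48841517] [308.23457743 135.95761629] [243.15878764  40.65970467] [309.30280759 136.58768157]
(147, 91, 3)
```

View pics/w6c.png

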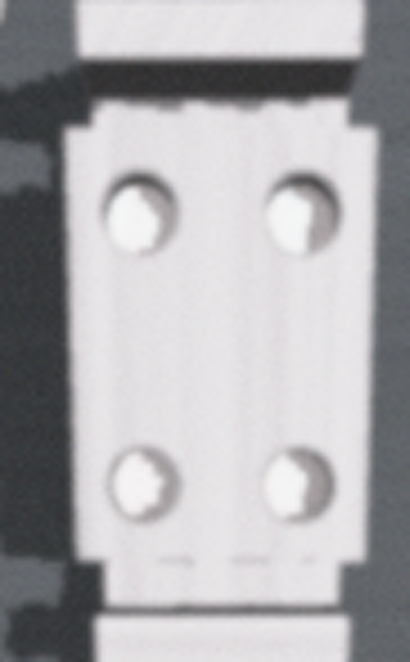

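The crop shows the guide lying squarely on the blank, with its outline at crop rows 128–560 matching the prediction within 1 mm. The next job is the catch, with the fingers shut.

shift_gripper:
  segments:
    - [[30,0,0,0,0,0],[30,0,0,0,0,0],[0,25,0,0,0,0],[0,38,0,0,0,0],[0,38,0,0,0,0],[0,38,0,0,0,0],[0,38,0,0,0,0],[0,0,0,0,0,0],[0,0,0,0,0,0],[0,0,0,0,0,0]]
  jaw: 0

```text
time_s: 19.17
eef_pos: [507.7, 56.5, 195.4]
tool_rot: [-0.093, 0.996, 0.0, -0.001]
force: [-0.0, -0.3, 0.5]
width: -0.1
gripper_force: 0.0
```

```bash
python3 to.py 512.5 57.4 94 0.184
```

```text
t 19.17 pos [507.7  56.5 195.4] d(now) [ -5.   -0.  101.4] rot [ 0.001 -0.001  0.002] w -0.1
```

shift_gripper:
  segments:
    - [[-5,0,30,0,0,0],[0,0,35,0,0,0],[0,0,30,0,0,0],[0,0,6,0,0,0],[0,0,0,0,0,0],[0,0,0,0,0,0]]

```text
time_s: 19.67
eef_pos: [513.6, 56.9, 94.9]
tool_rot: [-0.092, 0.996, 0.0, -0.001]
force: [0.5, 0.6, -0.1]
width: -0.0
gripper_force: 0.0
```

```bash
python3 to.py 512.5 57.4 94 0.184
```

```text
t 19.67 pos [513.6  56.9  94.9] d(now) [1.  0.7 0.9] rot [ 0.001 -0.001 -0.   ] w -0.0
```

shift_gripper:
  segments:
    - [[0,8,0,0,0,0],[0,8,0,0,0,0],[0,8,0,0,0,0],[0,8,0,0,0,0],[0,8,0,0,0,0],[0,8,0,0,0,0],[0,8,0,0,0,0],[0,8,0,0,0,0],[0,4,0,0,0,0],[0,0,0,0,0,0],[0,0,0,0,0,0],[0,0,0,0,0,0]]

```text
time_s: 20.67
eef_pos: [500.6, 124.5, 94.3]
tool_rot: [-0.092, 0.996, 0.0, -0.001]
force: [-1.0, -0.6, 1.0]
width: 0.0
gripper_force: 0.0
```

```bash
python3 - <<'E'
from h import *
s=r.sense();p=np.array(s['eef_pos']);d=p[:2]-[492,-40];c,q=np.cos(.184),np.sin(.184);print('jig xy',c*d[0]+q*d[1],-q*d[0]+c*d[1])
E
```

```text
jig xy 38.51261223226215 160.16926268463945
```

shift_gripper:
  segments:
    - [[0,-5,-25,0,0,0],[0,0,-38,0,0,0],[0,0,-38,0,0,0],[0,0,-38,0,0,0],[0,0,-20,0,0,0],[0,0,0,0,0,0],[0,0,0,0,0,0]]
  jaw: 85

```text
time_s: 21.25
eef_pos: [502.4, 119.3, 254.6]
tool_rot: [-0.092, 0.996, 0.001, 0.001]
force: [0.2, 0.3, -0.8]
width: 83.1
gripper_force: 0.0
```

```bash
python3 - <<'E'
from h import *
s=r.sense();print(np.round(s['joint_pos'],2),s['eef_pos'])
T=snap("top","t7.png")
c=np.array(T['color'])[180:270,210:325,::-1]; c=cv2.resize(c,None,fx=5,fy=5,interpolation=cv2.INTER_CUBIC)
f=r.grab_frame("scene"); k=np.array(f['color'])[185:270,235:360,::-1]; k=cv2.resize(k,None,fx=5,fy=5,interpolation=cv2.INTER_CUBIC)
o=np.zeros((max(c.shape[0],k.shape[0]),c.shape[1]+k.shape[1],3),np.uint8);o[:c.shape[0],:c.shape[1]]=c;o[:k.shape[0],c.shape[1]:]=k
o=cv2.resize(o,(800,int(800*o.shape[0]/o.shape[1])));cv2.imwrite('pics/t7.png',o)
jc,jq=np.cos(.184),np.sin(.184)
hp=np.array([492+jc*133.4-jq*85,-40+jq*133.4+jc*85]); print('handle',hp,[ (proj(g,[*hp,179.2])) for g in(T,f)])
for g,n in((T,'top'),(f,'scene')):
  im=np.array(g['color']).astype(int); u,v=proj(g,[*hp,179.2]).astype(int); w=25
  m=(im[v-w:v+w,u-w:u+w].max(2)<38).astype(np.uint8); k,l,st,ce=cv2.connectedComponentsWithStats(m)
  for i in range(1,k):
    if st[i,4]>15: print(n,ce[i]+[u-w,v-w],st[i], onz(g,*(ce[i]+[u-w,v-w]),179.2).round(1))
E
```

```text
[ 0.21  0.23  1.85  0.    1.06 -1.55] [502.37975841 119.29360821 254.55756286]
handle [607.59627077  67.97250661] [array([236.26561113, 191.02416347]), array([316.05795262, 231.38578737])]
top [233.95967742 192.58870968] [ 11  21  28  23 124] [602.5  75.2 179.2]
top [234.96551724 212.37931034] [20 43  9  7 29] [539.3  71.  179.2]
```

View pics/t7.png

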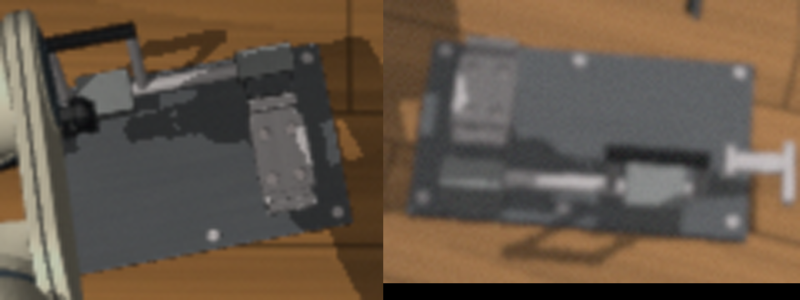

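The catch lies open outwards (T shape at (760,165) in the scene half). The plates are intact and the lever bar is at rest at (655,155). I'll turn the tool 90° and go above the handle.

shift_gripper:
  segments:
    - [[0,0,0,0,0,0.121],[0,0,0,0,0,0.121],[0,0,0,0,0,0.121],[0,0,0,0,0,0.121],[0,0,0,0,0,0.121],[0,0,0,0,0,0.121],[0,0,0,0,0,0.121],[0,0,0,0,0,0.121],[0,0,0,0,0,0.121],[0,0,0,0,0,0.121],[0,0,0,0,0,0.121],[0,0,0,0,0,0.121],[0,0,0,0,0,0.119],[0,0,0,0,0,0],[0,0,0,0,0,0]]

```text
time_s: 22.6
eef_pos: [501.0, 119.3, 251.9]
tool_rot: [0.637, 0.77, -0.001, -0.002]
force: [0.0, 0.1, -0.4]
width: 84.9
gripper_force: 0.0
```

```bash
python3 to.py 607.6 68 240 1.755
```

```text
t 22.6 pos [501.  119.3 251.9] d(now) [-70.4  95.2  11.4] rot [-0.004 -0.001  0.004] w 84.9
```

shift_gripper:
  segments:
    - [[-23.5,31.7,0,0,0,0],[-23.5,31.7,0,0,0,0],[-23.4,31.8,0,-0.004,-0.001,0.004],[0,0,0,0,0,0],[0,0,0,0,0,0],[0,0,0,0,0,0]]

```text
time_s: 23.1
eef_pos: [607.4, 67.7, 251.9]
tool_rot: [0.64, 0.769, 0.0, -0.0]
force: [0.4, 0.1, 0.1]
width: 85.2
gripper_force: 0.0
```

```bash
python3 to.py 607.6 68 160 1.755; python3 - <<'E'
from h import *
f=snap("wrist","w8.png"); print(proj(f,[607.6,68,179.2]))
im=np.array(f['color']).astype(int); u,v=proj(f,[607.6,68,179.2]).astype(int)
m=(im.max(2)<45).astype(np.uint8); k,l,st,ce=cv2.connectedComponentsWithStats(m)
for i in range(1,k):
  if st[i,4]>300: print(ce[i].round(),st[i],onz(f,*ce[i],179.2).round(1))
E
```

```text
t 23.1 pos [607.4  67.7 251.9] d(now) [ 0.2  0.2 91.9] rot [ 0.    -0.    -0.002] w 85.2
[277.98648628 219.93374788]
[276. 216.] [ 265  157   22  122 2346] [605.9  70.5 179.2]
[276. 369.] [    0   263   560   157 44574] [630.7 -64.5 179.2]
```

shift_gripper:
  segments:
    - [[0,-1,25,0,0,0],[0,0,30,0,0,0],[0,0,25,0,0,0],[0,0,11,0,0,0],[0,0,0,0,0,0],[0,0,0,0,0,0]]

```text
time_s: 23.65
eef_pos: [607.2, 68.2, 162.5]
tool_rot: [0.64, 0.768, 0.001, 0.001]
force: [0.2, 0.1, 0.7]
width: 85.0
gripper_force: 0.0
```

```bash
python3 to.py 606.3 68 160 1.755
```

```text
t 23.65 pos [607.2  68.2 162.5] d(now) [-0.1 -0.9  2.5] rot [ 0.002 -0.    -0.002] w 85.0
```

shift_gripper:
  segments:
    - [[0,0,0,0,0,0],[0,0,0,0,0,0],[0,0,0,0,0,0],[0,0,0,0,0,0],[0,0,0,0,0,0],[0,0,0,0,0,0],[0,0,0,0,0,0],[0,0,0,0,0,0],[0,0,0,0,0,0],[0,0,0,0,0,0],[0,0,0,0,0,0],[0,0,0,0,0,0]]
  jaw: 0
  squeeze: 60

```text
time_s: 24.65
eef_pos: [606.1, 67.5, 162.6]
tool_rot: [0.64, 0.768, 0.0, 0.0]
force: [-5.9, -1.1, 7.1]
width: 14.2
gripper_force: 58.4
```

```bash
python3 to.py 606.3 68 160 1.755
```

```text
t 24.65 pos [606.1  67.5 162.6] d(now) [0.5 0.3 2.6] rot [ 0.     0.    -0.003] w 14.2
```

shift_gripper:
  segments:
    - [[0,-12.6,-3.2,0,0,0],[0,-12.8,-2,0,0,0],[0,-13,-0.6,0,0,0],[0,-13,0.6,0,0,0],[0,-12.8,2,0,0,0],[0,0,0,0,0,0],[0,0,0,0,0,0]]

```text
time_s: 25.23
eef_pos: [545.3, 55.9, 166.3]
tool_rot: [0.64, 0.768, 0.002, 0.002]
force: [2.0, -2.5, 4.8]
width: 14.1
gripper_force: 59.7
```

shift_gripper:
  segments:
    - [[0,-12.6,3.2,0,0,0],[0,-12.2,4.5,0,0,0],[0,-11.7,5.6,0,0,0],[0,0,0,0,0,0],[0,0,0,0,0,0]]

```text
time_s: 25.65
eef_pos: [509.1, 49.0, 153.3]
tool_rot: [0.64, 0.768, 0.001, 0.002]
force: [-3.2, -4.8, 18.0]
width: 13.9
gripper_force: 60.9
```

shift_gripper:
  segments:
    - [[0,-11.1,6.8,0,0,0],[0,-10.3,7.9,0,0,0],[0,0,0,0,0,0],[0,0,0,0,0,0],[0,0,0,0,0,0]]

```text
time_s: 26.07
eef_pos: [487.7, 45.0, 138.8]
tool_rot: [0.64, 0.768, 0.001, 0.001]
force: [-7.9, -7.0, 25.1]
width: 14.2
gripper_force: 61.6
```

```bash
python3 - <<'E'
from h import *
s=r.sense();p=np.array(s['eef_pos']);d=p[:2]-[492,-40];c,q=np.cos(.184),np.sin(.184)
x=c*d[0]+q*d[1];print('jig',x,-q*d[0]+c*d[1],p[2], 'lever',.3-np.arctan2(x-95,p[2]+17-55),np.hypot(x-95,p[2]+17-55),s['force'])
E
```

```text
jig 11.290717434624275 84.33379364291405 138.76595940660462 lever 0.993199779938704 131.00008611731295 [-7.93320441 -7.00972185 25.14255729]
```

shift_gripper:
  segments:
    - [[0,0,0,0,0,0],[0,0,0,0,0,0],[0,0,0,0,0,0],[0,0,0,0,0,0]]

```text
time_s: 26.4
eef_pos: [487.8, 45.0, 138.9]
tool_rot: [0.64, 0.768, 0.001, 0.001]
force: [-7.5, -7.9, 24.6]
width: 13.8
gripper_force: 61.6
```

```bash
python3 -c "
from plant import r
print(r.job_done())"
```

```text
the job is handed in; nothing more can be done
None
```

I handed the job in at 26.4 s: blank and guide are stacked on the bed, the catch is open, and the fingers still hold the lever at about 0.99 rad by the arm pose; no verdict came back, and I did not look at the plates again after the jaw closed.

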